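Draw a parts tray out of a bench rack with a pull hook

TASK

Use the red pull hook to draw the orange tray out of the low bench rack by its wire loop: pull it past its roller catch until it comes up firmly against its stop, feeling your way and never pulling or pushing with more than 25 N, because a yank bends the stop. Do not touch the tray with the gripper, and leave its end caps in it. Then unhook without pushing the tray back in, lay the hook flat on the bench clear of the loop and the rack, and leave the blue tray and the other things where they are.

Things in the scene. Friction and masses are not known exactly. Their poses are not given: they have to be found in the camera images.
- hook_grip (a point): Pull hook lying flat on the bench, loose, 0.14 kg: red handle 100 long x 20 wide x 24 mm high, flat upright sides; 6 mm round steel shaft; crook at its end. Point: on the handle's centre line, half-way up (12 mm), at the centre of mass, 20 mm short of the handle's front end. x runs along the shaft to the crook, z up, y to the side the crook is bent to (left, seen along the shaft).
- hook_crook (a point): Seat inside the hook's crook, where a wire hung in it rests: 120 mm ahead (x) of hook_grip and 9.5 mm to the bent side (+y), same height and axes. The crook's steel (6 mm round) reaches from 2 mm behind to 7 mm ahead of this point, and its rounded end stands 12 mm beyond this point to the bent side (21 mm from the shaft's centre line).
- rack: Low grey sheet-steel bench rack, fixed, 170 deep (x) x 208 wide (y) x 66 mm high, 4 mm sheet; origin on the bench under its middle. Open front at its own -x (front edge x = -85 mm). A divider makes two bays, 98 mm wide, middles at y = +-51 mm; roof underside 62 mm up. The trays slide on the bench top, straight along x.
- rack_front (a point): Middle of the roof's front edge, 66 mm up, rack's axes. Under the roof hangs a bar with a rubber stop and, behind it, a sprung roller for each bay. It is clamped somewhere else each time: only feel tells where. A parked tray drags with 2 to 6 N, meets the roller after 25 to 80 mm, needs 8 to 14 N to snap past it, and is hard on the stop about 14 mm after first touching the roller.
- orange_tray: Open orange plastic tray holding the white end caps: 110 deep (x) x 92 wide (y) x 34 mm high (front 46), 0.45 to 0.75 kg, origin under its middle, its x along the rack's x, front at -x. Parked in one of the bays, too deep for fingers. A 46 mm high tab on its back works the catch. Seated between roller and stop it has under 2 mm of play and the roller holds it against a push of a few newtons.
- orange_tray_loop (a point): Upright wire pull loop on the orange tray's front: 5 mm steel wire standing 21 mm out (-x) from the front face, in the tray's xz plane at mid width. Point: middle of the loop's upright front bar, 31.5 mm above the bench, tray's axes. The opening is 18.5 mm deep between bar and face and 16 mm high (23.5 to 39.5 mm above the bench); a crook enters it sideways, along y.
- blue_tray: Blue plastic tray, same size and loop, with brackets in it, parked in the other bay. Origin under its middle.
- end_cap_1: White plastic end cap, 22 x 30 x 18 mm, loose in the orange tray.
- end_cap_2: Another such end cap.
- end_cap_3: Another such end cap.
- masking_tape: Roll of masking tape, 88 mm across, 24 mm high, lying on top of the rack.
- screw_box_a: Small cardboard box with a red label, 48 x 70 x 34 mm, on top of the rack.
- bit_case: Green and black bit case, 62 x 88 x 26 mm, on the bench.
- rail_offcut: Sawn piece of white rail, 25 x 86 x 24 mm, on the bench.
- screw_box_b: Small cardboard box with a green label, 44 x 58 x 43 mm, on the bench.
Not all that is in view belongs to the job. There is more than one size of the part that bears hook_grip; the job needs the larger.

How it is judged:
By the outcome, as a careful person would: the job done as asked, in the order asked, and still so for the second after the job is handed in, with the robot touching nothing.
It also fails if it takes over 64 s, if anything falls off the work surface, if the arm or the gripper's body presses on something with over 40 N, if the wrist force passes 120 N, or if a joint passes its speed limit or range.

ROBOT

A 7-joint arm with a two-finger parallel gripper is mounted at the origin on a cart in front of the work surface, level with it; the furniture and walls round the work are solid. World frame = base frame: x ahead of the robot, y to its left, z up, the work surface at z = 0. Lengths are in mm, angles in rad, forces in N, time in s.
With the tool pointing down it reaches from about 400 to 900 mm from the base axis. Payload 5.6 kg.
Tool frame: the origin (TCP) lies midway between the tips of the shut fingers; the grasp point (between the pads) lies 19 mm behind it; z points along the fingers, y is the line along which they close (so a half turn about z gives the same grasp; the last joint's range is limited). The gripper opens to 92 mm and grips with 3 to 60 N. Pads are 20 mm wide; open, the fingers measure 128 mm over their backs; the gripper's body (75 mm by 189 mm) begins 69 mm behind the grasp point.
Start: joints at [-1.214, 0.468, -0.012, 1.603, 0.006, 1.071, -0.056], TCP at [253.043, 598.731, 214.592] pointing down, gripper open.
Joint ranges: [-2.53, 2.53], [-0.31, 2.02], [-1.57, 1.55], [0.28, 2.44], [-1.29, 4.43], [0.15, 1.84], [-2.92, 2.92]. Speed limits (rad/s): [2.57, 2.57, 3.14, 3.14, 3.14, 3.14, 3.14].

INTERFACE

Orientations are given as a rotation vector (axis times angle).
In Python, from cell import robot, grip, kin, viewer gives the robot as it stands. Calls block until the motion is done:
- robot.movep(position, orientation): joint-space move of the TCP to a pose.
- robot.servo_line(position, feed=150, rotation=None): straight line of the TCP; rotation=None keeps the orientation; feed is the mean speed in mm/s.
- robot.goto_joints(angles): joint-space move.
- grip(opening, newtons=None): opening from 0.0 (shut) to 1.0 (fully open); newtons is the grip in N (None keeps the last); returns when the fingers have stopped.
- robot.hold(seconds).
- kin.ik(position, orientation): joint angles nearest the present ones, or None.
- robot.observe(): the state.
- viewer.read_camera(name): name is "scene" or "top"; returns the picture (384x512x3 uint8, red, green, blue); there is no depth.
- viewer.camera_info(name): a dict with "camera_matrix" (3x3 intrinsics, pixels), "R" (3x3) and "t" (3): a world point X has camera coordinates R X + t. Camera axes: x right, y down, z forward; pixel columns grow to the right and rows downward; lengths in mm; the calibration is good to about 2 mm. A picture is of the moment at which its call begins. camera_info takes no time and is no camera call.
A pose or a line that the arm cannot do raises robot.IKError and nothing moves.
- robot.job_done(): hands the job in; it is judged then, once.
Trained networks look in the newest picture that a camera, given by its name, has taken for a name from the list of things; names that differ only in an ending like _2 or _b are one class to them, and where a whole thing is asked for, a point or a joint stands for the part that bears it (a point fixed in the world has none). Each returns a list of dicts, best first, with "confidence" (0 to 1); they miss things now and then, are a little off and sometimes report something else, mostly with a low value. They report only what shows in the picture. A call takes as long as a camera call. They do not tell look-alikes from the thing itself.
- viewer.silhouettes(name, camera): "mask" (384x512 bool, what is visible of it).
- viewer.pinpoint(name, camera): "at" ([x, y, z] in mm, in the coordinates of the camera as it stood for that picture, good to about 4 mm: a listed point, or the origin of a listed thing).
The state is a dict: "t": time; "joints": joint angles; "joint_velocities": joint speeds; "joint_torque": joint torques, N m; "tcp_pos": TCP position; "tcp_rot": TCP orientation; "contact_force": force on the tool from outside, world axes, zero at the start; "wrist_torque": the same for the moment, N m; "grip_width": opening from 0.0 (shut) to 1.0 (fully open); "grip_force": force on a finger pad.
Only numpy, scipy, OpenCV 4.12 (cv2) and the standard library are available. Lean on these libraries where they do the work, as an engineer would, in place of code of your own. Each camera call takes 0.05 s, during which the arm holds its last target. There are 200 camera calls.

## Working session

There is one attempt and no reset: what is moved stays moved. The work goes in short steps, each a Python script; the robot and the scene stay as the last script left them, time stands still between calls to the robot, and variables do not carry over. Pictures are saved under pics/ and viewed, at most 10 in all, crops included, and the job is handed in when it is done.

```bash
ls; mkdir -p pics; cat > h.py <<'E'
import numpy as np, cv2
from cell import robot, grip, kin, viewer
def world(p,cam):
    i=viewer.camera_info(cam); return np.array(i["R"]).T@(np.array(p)-np.array(i["t"]))
def pix(X,cam):
    i=viewer.camera_info(cam); c=np.array(i["R"])@np.array(X)+np.array(i["t"]); u=np.array(i["camera_matrix"])@c; return u[:2]/u[2]
def unproj(u,v,z,cam):
    i=viewer.camera_info(cam); R=np.array(i["R"]);t=np.array(i["t"])
    d=R.T@np.linalg.inv(np.array(i["camera_matrix"]))@np.array([u,v,1.]); o=-R.T@t
    return o+d*(z-o[2])/d[2]
def pp(n,cam):
    return [(np.round(world(d["at"],cam)),round(d["confidence"],2)) for d in viewer.pinpoint(n,cam)]
def save(cam,f):
    im=viewer.read_camera(cam); cv2.imwrite("pics/"+f,cv2.resize(im[:,:,::-1],(800,600),interpolation=cv2.INTER_CUBIC)); return im
E
python3 - <<'E'
from h import *
for c in ("top","scene"):
    save(c,c+"1.png"); i=viewer.camera_info(c); print(c,-np.array(i["R"]).T@i["t"])
    for n in "hook_grip hook_crook rack rack_front orange_tray orange_tray_loop blue_tray bit_case rail_offcut screw_box_b".split(): print(n,pp(n,c))
print(robot.observe())
E
```

```text
pics
top [ 438.08205275  -19.47120181 1329.9275987 ]
hook_grip [(array([478., 119.,  13.]), 0.64), (array([462., -24.,   8.]), 0.49)]
hook_crook [(array([594., 137.,  10.]), 0.84), (array([542., -20.,   5.]), 0.65)]
rack [(array([ 676., -250.,   -0.]), 0.92)]
rack_front [(array([ 603., -212.,   60.]), 0.87), (array([ 677., -248.,   -2.]), 0.66)]
orange_tray []
orange_tray_loop []
blue_tray []
bit_case [(array([693., 106.,   0.]), 0.75)]
rail_offcut [(array([591., 277.,   3.]), 0.87)]
screw_box_b [(array([621., -31.,   2.]), 0.94), (array([ 720., -227.,   64.]), 0.92)]
scene [-60.12898003 379.52203638 611.10445355]
hook_grip [(array([478., 126.,  15.]), 0.81), (array([462., -25.,   9.]), 0.75), (array([ 600., -269.,   34.]), 0.4)]
hook_crook [(array([595., 139.,  15.]), 0.82), (array([476., 124.,   9.]), 0.61), (array([548., -21.,  12.]), 0.49)]
rack [(array([ 680., -253.,    4.]), 0.89)]
rack_front [(array([ 605., -206.,   63.]), 0.72)]
orange_tray [(array([ 666., -303.,    1.]), 0.86), (array([477., 125.,  11.]), 0.67)]
orange_tray_loop [(array([ 602., -269.,   33.]), 0.82)]
blue_tr
[... 306 characters left out ...]
0128, -0.011582  ,  1.60272109,  0.00601567,
        1.07140497, -0.05633208]), 'joint_velocities': array([-1.25166469e-03, -1.17991526e-03, -1.41614375e-03, -8.26230125e-04,
        3.22392424e-05, -2.93056902e-04, -7.51451286e-04]), 'joint_torque': array([-6.24383370e-05, -5.20424187e+01, -1.24086847e-02, -2.44062173e+01,
       -5.66515443e-02,  1.14771689e-02,  2.77875250e-05]), 'tcp_pos': array([253.05733173, 598.71065831, 214.58277762]), 'tcp_rot': array([ 6.23996109e-01,  3.07893660e+00, -1.42847023e-05]), 'contact_force': array([ 0.68918366, -0.21490806, -0.79121243]), 'wrist_torque': array([-0.00812572, -0.00367513, -0.00411731]), 'grip_force': 0.0, 'grip_width': 0.9996908643609749}
```

View pics/top1.png

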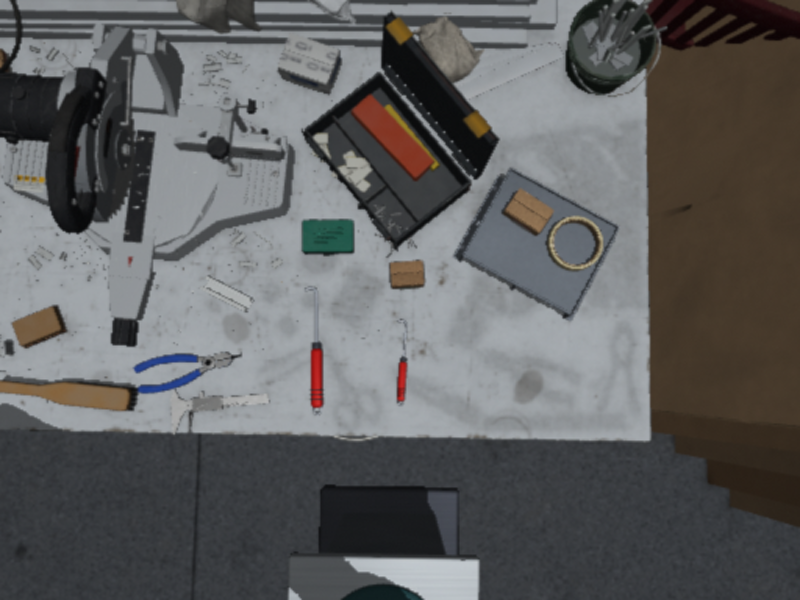

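View pics/scene1.png

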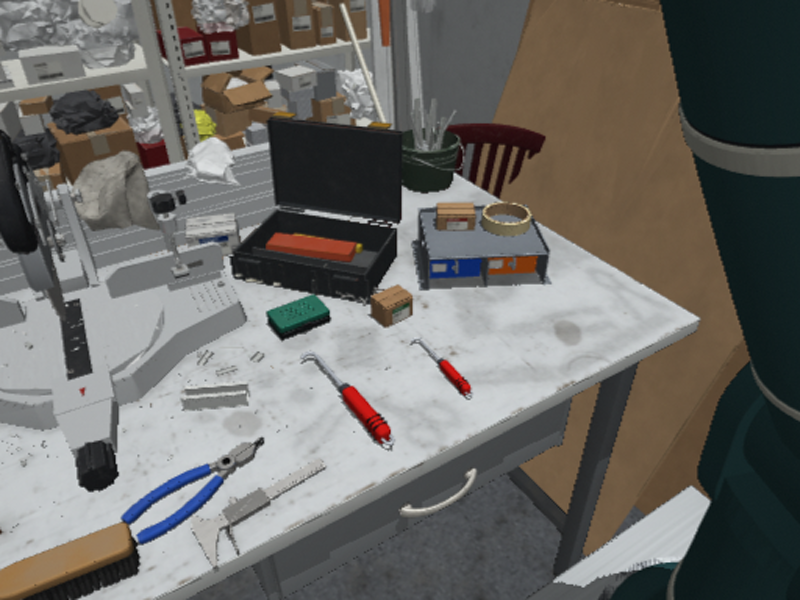

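Top shows the large hook at (317,375) with its crook at the top bent left, the small look-alike at (402,380), and the rack with its front edge from (460,258) to (568,317). In scene, the blue tray is in the left bay (455,267) and the orange in the right bay (512,264).

```bash
python3 - <<'E'
from h import *
t=viewer.read_camera("top")
for d in viewer.silhouettes("hook_grip","top"):
    m=d["mask"]; print(d["confidence"],m.sum(),np.argwhere(m).mean(0))
# red handle of the large hook
f=t.astype(int); red=(f[:,:,0]>130)&(f[:,:,1]<80)&(f[:,:,2]<80)
n,l,st,c=cv2.connectedComponentsWithStats(red.astype(np.uint8))
for k in range(1,n):
    if st[k,4]>60:
        v,u=np.nonzero(l==k); P=np.array([unproj(a,b,20,"top")[:2] for a,b in zip(u,v)])
        m=P.mean(0); e,V=np.linalg.eigh(np.cov(P.T)); h=V[:,1]*np.sign(V[0,1]); s=(P-m)@h
        print(st[k],m,np.degrees(np.arctan2(h[1],h[0])),s.min(),s.max())
L=[]
for i in range(5):
    s=viewer.read_camera("scene")
    L.append([pp("orange_tray_loop","scene")[:1],pp("rack_front","scene")[:1],pp("orange_tray","scene")[:1],pp("hook_grip","scene")[:1],pp("hook_crook","scene")[:1]])
    viewer.read_camera("top"); L[-1]+= [pp("rack","top")[:1],pp("rack_front","top")[:1],pp("hook_grip","top")[:1],pp("hook_crook","top")[:1]]
for r in zip(*L): print(*[x[0][0] for x in r if x])
a=cv2.resize(t[100:210,285:405,::-1],(400,367),interpolation=cv2.INTER_CUBIC)
b=cv2.resize(s[120:190,260:360,::-1],(400,280),interpolation=cv2.INTER_CUBIC)
c=np.zeros((367,800,3),np.uint8); c[:,:400]=a; c[:280,400:]=b; cv2.imwrite("pics/c.png",c)
def ori(yaw,s):
    from scipy.spatial.transform import Rotation as R
    x=s*np.array([np.cos(yaw),np.sin(yaw),0]); z=np.array([0,0,-1.]); return R.from_matrix(np.c_[x,np.cross(z,x),z]).as_rotvec()
for s_ in (1,-1):
  for p,y in (((478,122,3),3),((498,-210,22),-29.5),((415,-163,22),-29.5)): print(s_,kin.ik(p,ori(np.radians(y),s_)))
print(robot.observe()["t"])
E
cat >> h.py <<'E'
from scipy.spatial.transform import Rotation as Rn
def ori(yaw,s=-1):
    x=s*np.array([np.cos(yaw),np.sin(yaw),0]); z=np.array([0,0,-1.]); return Rn.from_matrix(np.c_[x,np.cross(z,x),z]).as_rotvec()
E
```

```text
0.55 375 [240.168      202.17066667]
0.46 121 [240.90909091 256.99173554]
[234  71  42  41 648] [856.46692004 -12.95111461] 44.27116607543756 -60.2259865750029 68.32322100944927
[199 224   7  25 166] [458.67198501 120.99999032] 2.9075543204969017 -30.96401610559146 32.47467400555674
[255 232   5  25  92] [444.2771012  -24.80043185] -2.179290166583499 -34.6833620763085 28.658605496354603
[ 601. -264.   30.] [ 600. -266.   33.] [ 602. -267.   31.] [ 598. -266.   34.] [ 599. -265.   36.]
[ 603. -209.   68.] [ 604. -210.   66.] [ 604. -210.   67.] [ 605. -207.   66.] [ 604. -207.   64.]
[ 668. -300.    4.] [ 668. -303.    3.] [ 667. -303.    4.] [ 669. -303.    2.] [ 669. -305.    0.]
[461. -27.   8.] [460. -23.   6.] [476. 122.  15.] [477. 126.  15.] [475. 124.  11.]
[596. 137.  14.] [597. 140.  14.] [596. 139.  16.] [549. -22.  11.] [594. 138.  16.]
[ 680. -251.   -1.] [ 678. -247.    1.] [ 680. -246.    0.] [ 678. -248.   -1.] [ 676. -250.    2.]
[ 605. -210.   66.] [ 604. -210.   64.] [ 601. -209.   66.] [ 602. -212.   64.] [ 604. -210.   63.]
[480. 123.  12.] [480. 121.  13.] [461. -26.   9.] [479. 122.  13.] [480. 122.  13.]
[593. 133.  13.] [592. 134.  13.] [545. -20.   7.] [542. -19.   6.] [593. 136.  14.]
1 [-0.67912009  0.58394103  0.44500312  2.13022314 -0.49178128  0.5265885
 -1.38517643]
1 [-0.32441751  0.74891556  0.88124309  2.03368361 -0.84948552  0.77471513
 -1.00141146]
1 [-0.40833041  0.62502791  0.8815151   2.25386641 -0.85318748  0.64268973
 -0.97448007]
-1 [-0.37598593  0.54742626  0.07063983  2.11077162 -0.07876347  0.48578482
  1.37719707]
-1 [ 0.0196069   0.5918417   0.4022828   2.01336468 -0.39084266  0.61058053
  1.74055808]
-1 [-0.01196513  0.47682789  0.3701006   2.23216792 -0.36205185  0.48782042
  1.69876828]
3.95
```

View pics/c.png

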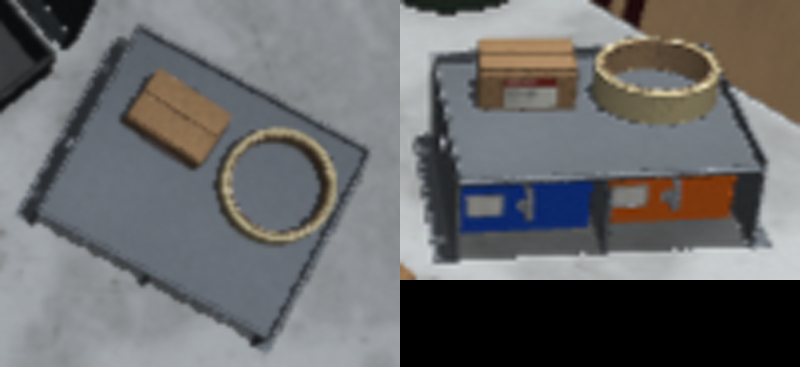

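The crop shows the roof corners at (35,213), (268,340), (367,152), (138,28) and, on the right, the orange loop at (673,190) inside the right bay. Next I'll fix the rack pose from these and grasp the hook.

```bash
python3 - <<'E'
from h import *
C=[unproj(285+x/3.3333-.5,100+y/3.3333-.5,66,"top")[:2] for x,y in ((35,213),(268,340),(367,152),(138,28))]
fl,fr,br,bl=C
for a,b in ((fr,fl),(br,bl),(fr,br),(fl,bl)): d=b-a; print(np.linalg.norm(d),np.degrees(np.arctan2(d[1],d[0])))
print("front mid",(fl+fr)/2,"centre",np.mean(C,0))
print("loop",unproj(260+273/4-.5,120+190/4-.5,31.5,"scene"))
y=np.radians(2.9); o=ori(y); p=np.array([479,122.2,0])
grip(0.55); robot.movep(p+[0,0,110],o); robot.servo_line(p+[0,0,3],150)
print(robot.observe()["contact_force"]); grip(0,40); s=robot.observe(); print(s["grip_width"]*92,s["grip_force"],s["t"])
robot.servo_line(p+[0,0,60],100); robot.hold(.2); s=robot.observe(); print(s["grip_width"]*92,s["contact_force"],s["t"])
viewer.read_camera("top"); print(pp("hook_crook","top"),pp("hook_grip","top"))
save("scene","g.png");print(pp("hook_crook","scene"),pp("hook_grip","scene"))
E
```

```text
204.89317609954074 62.23135324427054
203.60075209886602 62.10683500784885
168.35261424854028 -27.599852206492386
168.79624060823704 -28.039157495046652
front mid [ 602.85580638 -209.48917927] centre [ 677.40053933 -248.82507601]
loop [ 611.54495563 -271.46996518   31.5       ]
[ 0.33421669 -1.00270292  0.17180474]
19.425618463166373 39.97670888900757 8.075
19.55623429802541 [-0.5346914   0.3792015  -1.79193615] 8.9917
[(array([543., -18.,   7.]), 0.66), (array([592., 141.,  69.]), 0.42)] [(array([460., -29.,  10.]), 0.72)]
[(array([545., -23.,  12.]), 0.63)] [(array([474., 125.,  70.]), 0.78), (array([462., -25.,  10.]), 0.54)]
```

View pics/g.png

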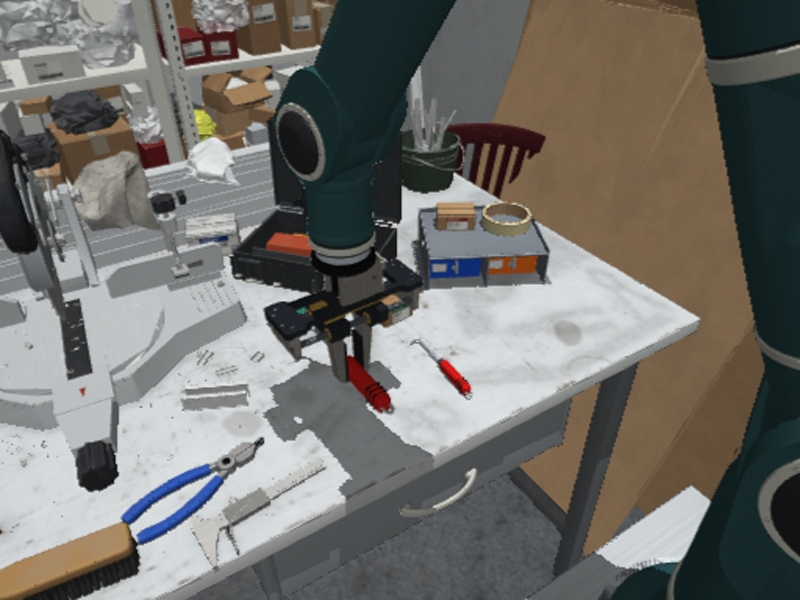

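The hook is held level, and the rack at (485,250) is unobstructed. My click and the network disagree about loop depth, so I'll overlay both candidates.

```bash
cat >> h.py <<'E'
YAW=np.radians(-27.8); X=np.array([np.cos(YAW),np.sin(YAW),0]); Y=np.array([-X[1],X[0],0]); F=np.array([602.9,-209.5,0])
def rk(x,y,z): return F+x*X+(y-51)*Y+[0,0,z]   # x behind front edge, y from orange bay middle
E
python3 - <<'E'
from h import *
s=viewer.read_camera("scene")[:,:,::-1]; K=10; u0,v0=305,158-20
out=[]
for d in (24,36):
    im=cv2.resize(s[v0:v0+50,u0:u0+40],None,fx=K,fy=K,interpolation=cv2.INTER_CUBIC)
    f=lambda p: tuple(int(q) for q in ((pix(p,"scene")+.5-[u0,v0])*K))
    fa=d+21
    for a,b,c in (((d,0,21),(d,0,42),(255,0,0)),((d,0,42),(fa,0,42),(0,255,0)),((fa,-46,0),(fa,46,0),(0,0,0)),((fa,-46,0),(fa,-46,46),(0,0,0)),((fa,46,0),(fa,46,46),(0,0,0)),((0,-49,0),(0,49,0),(255,0,255)),((0,-49,66),(0,49,66),(255,0,255))): cv2.line(im,f(rk(*a)),f(rk(*b)),c,1)
    out.append(im)
cv2.imwrite("pics/ov.png",np.hstack(out))
E
```

```text
(no output)
```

View pics/ov.png

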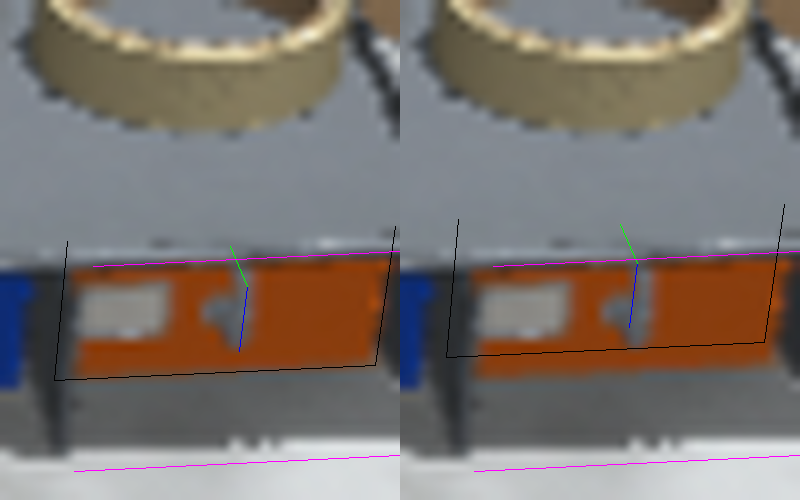

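With depth 24 (left panel) the projected tray bottom (377 to 366) and the loop bar (245,320) match; depth 36 does not. So the loop is about 24.5 mm deep and about 1 mm to the -y side. I'll go to the pre-approach pose and check the crook.

```bash
cat >> h.py <<'E'
O=ori(YAW)
def tcp(x,y,z): return rk(x,y,z)-120*X-9.5*Y-[0,0,9]   # TCP putting the seat at rack (x,y,z)
E
python3 - <<'E'
from h import *
robot.movep(tcp(-35,-21,100),O); robot.servo_line(tcp(-35,-21,31.5),120); robot.hold(.2)
s=robot.observe(); print(s["tcp_pos"]-tcp(-35,-21,31.5),s["t"],s["contact_force"])
K=8; out=[]
for cam,(u0,v0) in (("top",(313,173)),("scene",(290,145))):
    im=viewer.read_camera(cam)[:,:,::-1]; im=cv2.resize(im[v0:v0+55,u0:u0+50],None,fx=K,fy=K,interpolation=cv2.INTER_CUBIC)
    f=lambda p: tuple(int(q) for q in ((pix(p,cam)+.5-[u0,v0])*K))
    G=lambda a,b,z=31.5: f(rk(-35+a,-21+b,z))
    for p,q,c in ((G(-100,-9.5),G(0,-9.5),(255,255,0)),(G(7,-9.5),G(7,12),(0,255,0)),(f(rk(0,-49,66)),f(rk(0,153,66)),(255,0,255))): cv2.line(im,p,q,c,1)
    cv2.circle(im,G(0,0),3,(0,255,0),-1); out.append(im); print(cam,pp("hook_crook",cam),rk(-35,-21,31.5))
cv2.imwrite("pics/ov2.png",np.hstack(out))
E
```

```text
[ 0.62186338 -0.14927055  0.73509452] 11.5417 [ 0.63270755 -0.15634702 -1.25825929]
top [(array([ 532., -256.,   30.]), 0.68), (array([542., -18.,  11.]), 0.64)] [ 538.35982776 -256.8662978    31.5       ]
scene [(array([548., -23.,  13.]), 0.81)] [ 538.35982776 -256.8662978    31.5       ]
```

View pics/ov2.png

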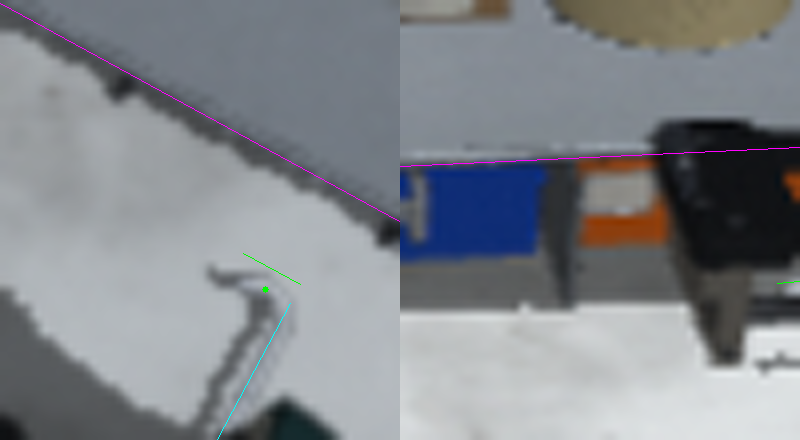

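The top view shows the crook at (250,282), about 5–6 mm short of the overlay, and the network agrees, so I'll correct for that. Then I'll make a guarded entry.

```bash
cat >> h.py <<'E'
HX=5.5
def tcp(x,y,z): return rk(x,y,z)-(120-HX)*X-9.5*Y-[0,0,9.5]
def f_(n=1): return np.array(robot.observe()["contact_force"])
def guard(a,b,step,feed,lim,base,axis):
    """seat from a to b (rack coords) in steps, stop once |force-base| along axis exceeds lim; returns reached, log"""
    a=np.array(a,float); b=np.array(b,float); n=max(1,int(np.ceil(np.linalg.norm(b-a)/step))); log=[]
    for i in range(1,n+1):
        p=a+(b-a)*i/n; robot.servo_line(tcp(*p),feed); d=f_()-base; log.append((p.copy(),d@X,d@Y,d[2]))
        if abs(d@axis)>lim: break
    return p,log
E
python3 - <<'E'
from h import *
robot.servo_line(tcp(-20,-21,31.5),60); robot.hold(.2)
base=np.mean([f_() for _ in range(3)],0)
p,l=guard((-20,-21,31.5),(15,-21,31.5),5,60,3,base,X); print(p,np.round([x[1:] for x in l],1).tolist())
if p[0]>14.9:
    p,l=guard(p,(33.5,-21,31.5),2,40,2.5,base,X); print(p,np.round([x[1:] for x in l],1).tolist())
robot.hold(.1); print(f_()-base,base,robot.observe()["t"])
np.save("base.npy",base); np.save("p.npy",p)
E
```

```text
[ 15.  -21.   31.5] [[0.6, -0.1, -0.8], [0.3, -0.8, 0.7], [-0.5, 0.1, -0.1], [0.4, -0.7, -0.4], [-1.0, -0.4, -0.2], [-0.2, -0.6, 0.3], [-0.4, -0.2, -1.1]]
[ 33.5 -21.   31.5] [[-0.8, 0.5, -0.5], [-0.5, 0.4, -0.5], [-0.8, 0.4, 0.2], [-0.5, -0.0, -0.5], [-0.3, 0.6, -0.4], [0.4, 0.1, -1.2], [-0.7, -0.6, -1.4], [0.1, 0.5, -0.4], [1.0, -1.0, 0.6], [-1.0, -1.1, -0.1]]
[-0.72816615  0.89928012 -0.73138478] [ 0.07900908  0.03552495 -0.85884533] 16.7833
```

```bash
python3 - <<'E'
from h import *
base=np.load("base.npy"); p=np.load("p.npy")
p,l=guard(p,(p[0],-1,31.5),1.5,40,3,base,Y); print(p,np.round([x[1:] for x in l],1).tolist())
if p[1]>-2:
    p,l=guard(p,(p[0]-14,-1,31.5),1,25,3,base,X); print(p,np.round([x[1:] for x in l],1).tolist())
np.save("p.npy",p); print(robot.observe()["t"])
E
```

```text
[33.5 -1.  31.5] [[-2.0, 0.1, -0.8], [-0.8, -0.4, -1.0], [-1.9, 0.8, -0.6], [-0.4, 0.2, -0.1], [-0.7, 0.9, -0.6], [-1.3, 0.7, -0.6], [-0.5, -0.2, -0.4], [-1.6, 1.2, -1.3], [-2.0, 0.3, -0.8], [-2.1, 1.5, -0.9], [-1.9, 1.6, -0.1], [-1.9, 0.6, -0.9], [-1.0, 0.5, -0.1], [-2.0, 1.7, -0.7]]
[19.5 -1.  31.5] [[-0.4, -0.2, -0.9], [-0.4, 0.1, -0.6], [-0.3, -0.2, -0.3], [-0.1, 0.0, -0.8], [0.6, 0.7, 0.3], [0.3, 0.2, -0.2], [-0.5, 0.2, 0.5], [-0.2, -0.5, 0.2], [0.7, 0.7, -0.4], [0.1, -0.3, -1.0], [-0.2, 0.4, -0.8], [0.5, 0.4, -1.3], [1.8, -0.8, -0.6], [2.6, -0.3, -1.6]]
23.7833
```

```bash
python3 - <<'E'
from h import *
base=np.load("base.npy"); p=np.load("p.npy"); x=p[0]; x0=x; t0=robot.observe()["t"]; log=[]; peak=0; fx=0; why="end"
while x0-x<112:
    st=2.0 if (fx<7.5 and peak<8.5) else 0.6
    x-=st; robot.servo_line(tcp(x,-1,31.5),30)
    s=robot.observe(); d=s["contact_force"]-base; fx=d@X; peak=max(peak,fx)
    log.append((round(x,1),round(fx,1),round(d@Y,1),round(d[2],1)))
    if fx>18.5: why="force"; break
    if abs(d@Y)>8 or abs(d[2])>8: why="side"; break
    if s["t"]-t0>24: why="time"; break
print(why,s["t"]-t0,s["t"]); print(log); np.save("p.npy",[x,-1,31.5])
robot.hold(.1); d=f_()-base; print(d@X,d@Y,d[2],robot.observe()["grip_width"]*92)
E
```

```text
force 16.749999999999996 40.5333
[(np.float64(17.5), np.float64(2.1), np.float64(0.4), np.float64(-1.0)), (np.float64(15.5), np.float64(2.6), np.float64(-1.0), np.float64(-0.8)), (np.float64(13.5), np.float64(1.8), np.float64(0.3), np.float64(-0.2)), (np.float64(11.5), np.float64(1.9), np.float64(-0.1), np.float64(0.3)), (np.float64(9.5), np.float64(1.5), np.float64(-0.7), np.float64(-0.2)), (np.float64(7.5), np.float64(2.2), np.float64(0.1), np.float64(-0.9)), (np.float64(5.5), np.float64(1.0), np.float64(-0.8), np.float64(0.3)), (np.float64(3.5), np.float64(1.6), np.float64(0.3), np.float64(0.6)), (np.float64(1.5), np.float64(1.1), np.float64(0.1), np.float64(-0.2)), (np.float64(-0.5), np.float64(1.3), np.float64(0.4), np.float64(0.2)), (np.float64(-2.5), np.float64(1.9), np.float64(-0.8), np.float64(-0.7)), (np.float64(-4.5), np.float64(2.5), np.float64(0.1), np.float64(-0.4)), (np.float64(-6.5), np.float64(1.9), np.float64(0.0), np.float64(0.1)), (np.float64(-8.5), np.float64(1.9), np.float64(0.2), np.float64(-0.6)), (np.float64(-10.5), np.float64(2.1), np.float64(0.2), np.float6
[... 3213 characters left out ...]
at64(-0.2), np.float64(-3.8)), (np.float64(-62.7), np.float64(13.2), np.float64(-0.2), np.float64(-3.4)), (np.float64(-63.3), np.float64(14.0), np.float64(1.2), np.float64(-2.7)), (np.float64(-63.9), np.float64(15.3), np.float64(1.2), np.float64(-3.5)), (np.float64(-64.5), np.float64(14.9), np.float64(0.2), np.float64(-2.4)), (np.float64(-65.1), np.float64(15.3), np.float64(0.9), np.float64(-3.9)), (np.float64(-65.7), np.float64(16.5), np.float64(-0.4), np.float64(-4.3)), (np.float64(-66.3), np.float64(17.7), np.float64(0.3), np.float64(-4.2)), (np.float64(-66.9), np.float64(18.8), np.float64(1.1), np.float64(-3.7))]
18.729714352105287 0.7473149609071902 -4.407694038620184 19.427999469627075
```

The roller was at about -43 and the firm stop began at about -57.5, ramped to 18.7 N. Now I'll take up slack gently and look.

```bash
python3 - <<'E'
from h import *
base=np.load("base.npy"); x=np.load("p.npy")[0]; log=[]
while x<-50:
    x+=1.5; robot.servo_line(tcp(x,-1,31.5),40); fx=(f_()-base)@X; log.append((round(x,1),round(fx,1)))
    if fx<0.8: break
p,l=guard((x,-1,31.5),(x+5,-1,31.5),1.3,40,2.2,base,X); print([(float(a),float(b)) for a,b in log],np.round([q[1:] for q in l],1).tolist())
np.save("p.npy",p); print(p,robot.observe()["t"])
out=[]
for cam,(u0,v0,w,h) in (("top",(300,170,66,66)),("scene",(265,130,100,75))):
    im=viewer.read_camera(cam)[:,:,::-1][v0:v0+h,u0:u0+w]; out.append(cv2.resize(im,(400,400*h//w),interpolation=cv2.INTER_CUBIC))
c=np.zeros((400,800,3),np.uint8); c[:,:400]=out[0]; c[:300,400:]=out[1]; cv2.imwrite("pics/u.png",c)
E
```

```text
[(-65.4, 15.5), (-63.9, 13.2), (-62.4, 10.2), (-60.9, 9.1), (-59.4, 7.7), (-57.9, 5.1), (-56.4, 1.8), (-54.9, 0.2)] [[0.0, -1.0, -0.3], [0.1, 0.4, -0.3], [-0.3, -0.1, -1.2], [0.3, -0.9, -0.2]]
[-49.9  -1.   31.5] 43.6333
```

View pics/u.png

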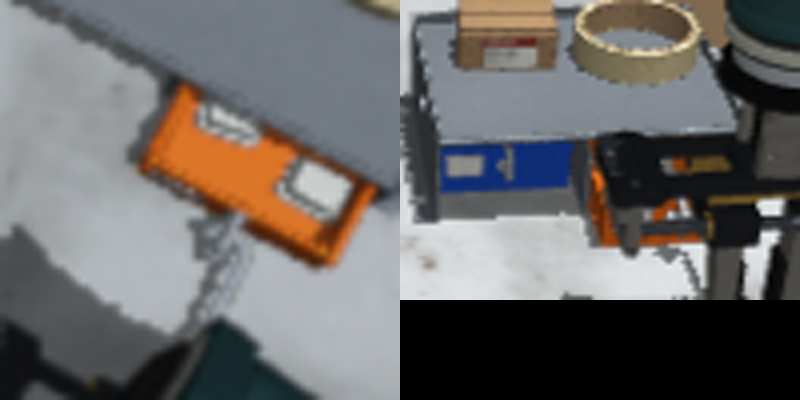

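The tray is out with its caps (230,120), (318,185), and the crook at (235,235) sits slack in the loop. Next I'll slide out sideways, then back off.

```bash
python3 - <<'E'
from h import *
base=np.load("base.npy"); p=np.load("p.npy")
p,l=guard(p,(p[0],-23.5,31.5),2.5,50,3,base,Y); print(p,np.round([q[1:] for q in l],1).tolist())
if p[1]<-23:
    p,l=guard(p,(p[0]-20,-23.5,31.5),4,60,3,base,X); print(p,np.round([q[1:] for q in l],1).tolist())
np.save("p.npy",p); print(robot.observe()["t"],robot.observe()["tcp_pos"])
E
```

```text
[-49.9 -23.5  31.5] [[0.2, -0.4, -0.7], [-0.9, 0.6, 0.4], [0.1, 0.7, -1.2], [0.5, 0.2, -0.4], [-0.5, 0.2, -1.5], [-0.1, -0.1, -0.3], [0.2, -0.0, -1.1], [-0.9, 0.1, -1.2], [-0.5, -1.0, -1.1]]
[-69.9 -23.5  31.5] [[-0.7, 0.1, 0.1], [-0.1, -0.8, -0.5], [-0.2, -0.7, -0.1], [-0.4, -0.2, -1.1], [0.1, -0.1, -0.4]]
47.2333 [ 400.30856591 -197.63212738   21.97442712]
```

```bash
python3 - <<'E'
from h import *
q=tcp(-85,-23.5,95); robot.servo_line(q,150)
o=ori(np.radians(2.9)); P=np.array([479,122.2,0])
robot.movep(P+[0,0,60],o); robot.servo_line(P+[0,0,12],120); robot.hold(.1); b=f_()
for z in np.arange(10,2.4,-1):
    robot.servo_line(P+[0,0,z],25); d=f_()-b
    if d[2]>4: break
print(z,d,robot.observe()["t"]); grip(0.5); robot.servo_line(P+[0,0,130],150); print(robot.observe()["t"])
save("scene","end.png")
E
```

```text
3.0 [-0.76737858  1.16080601  6.18811035] 51.7083
53.2667
```

View pics/end.png

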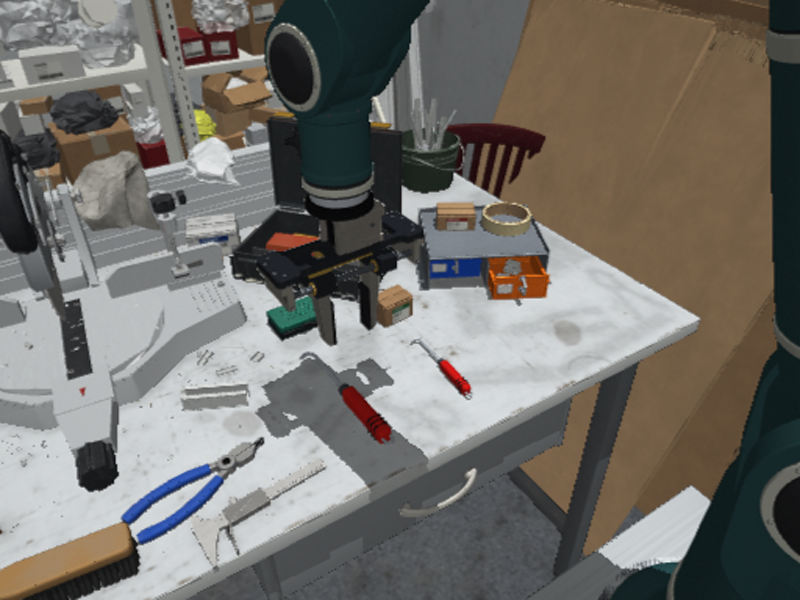

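The hook lies flat at (365,410), the orange tray is out with its caps at (515,275), and the other things haven't moved. Handing in.

```bash
python3 -c "
from h import *
print(robot.job_done())"
```

```text
the job is handed in; nothing more can be done
None
```

I drew the orange tray past its roller and firmly against its stop (about 19 N highest reading), end caps still in it. I then unhooked without pushing it back, laid the red hook flat where it started, and handed the job in with the clock at about 53 s.

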